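# Seat a keyed pulley and fit its collar

### The arm

A 6-joint arm with a two-finger parallel gripper is mounted at the origin on the work surface. World frame = base frame: x ahead of the robot, y to its left, z up, the work surface at z = 0. Lengths are in mm, angles in rad, forces in N, time in s.
With the tool pointing down it reaches from about 350 to 975 mm from the base axis. Payload 4.9 kg.
Tool frame: the origin (TCP) lies between the finger pads; the fingertips stand 14 mm ahead of it and the grasp point (between the pads) lies 5 mm behind it; z points along the fingers, y is the direction in which the jaws open and shut (so a half turn about z gives the same grasp; the last joint's range is limited). The gripper opens to 85 mm and grips with 20 to 120 N. Pads are 22 mm wide; open, the fingers measure 114 mm over their backs; the gripper's body (76 mm by 85 mm) begins 54 mm behind the grasp point. The pads swing forward as they close: fully open they stand 13 mm farther back than shut.
Start: joints at [1.112, 0.053, 1.613, -0, 1.476, -0.119], TCP at [208.301, 589.247, 245.304] pointing down, gripper open.
Joint ranges: [-3.01, 3.01], [-1.01, 2.22], [0.06, 2.58], [-1.02, 4.17], [0.09, 2.62], [-3.14, 3.14]. Speed limits (rad/s): [2.57, 2.57, 3.14, 3.14, 3.14, 3.14].

### API

Orientations are given as a unit quaternion [x, y, z, w].
In Python, from plant import ctrl, camera, nets gives the robot as it stands. The module is installed in compiled form; this text tells all that it offers.
- The arm moves only by the shell command python3 -m crank 'ROWS' [FORCE]. ROWS is text: rows parted by semicolons, each of 7 numbers parted by spaces: the opening in per cent of the stroke, from 0 (shut) to 100 (fully open), then the shift along the tool's x, y, z in m, then the turn, a rotation vector about the tool's x, y, z in rad. In form: fingers dx dy dz wx wy wz; .... A call has 1 to 10 rows; each row is the pose to reach, as a shift and turn from the pose measured when the call began, along the tool's axes at that moment; what a row does not reach only later rows make up. A row lasts 1/10 s, in which the tool goes at most 50 mm and 8.59 degrees, less where a joint would pass 70% of its speed; a pose out of reach is approached as far as the arm can. A call with a gripper value outside its range is refused whole. The fingers move at their own pace and stop on an object; FORCE is the grip in N (left out, the last holds). Time passes only in rows, so rows that repeat a pose let the fingers close. It gives the time, the measured TCP pose, the force and the opening at its end, in the units of the state.
- ctrl.read_state(): the state, without advancing time (a new reading comes with each control period).
- camera(name): name is "scene" or "top" or "wrist"; returns a dict with "image" (480x640x3 uint8, red, green, blue), "fx", "fy", "cx", "cy" (pixels), "camera_from_world" (4x4, takes a point from world to camera coordinates). Camera axes: x right, y up, looking along -z (the intrinsics and any distortion apply to the point x, -y, -z); pixel columns grow to the right and rows downward; lengths in mm; the calibration is good to about 2 mm. A picture is of the moment at which its call begins. There is no depth.
- ctrl.sign_off(): hands the job in, once; it reports no verdict.
Trained networks look in the newest picture that a camera, given by its name, has taken for a name from the list of things; names that differ only in an ending like _2 or _b are one class to them, and where a whole thing is asked for, a point or a joint stands for the part that bears it (a point fixed in the world has none). Each returns a list of dicts, best first, with "conf" (0 to 1); they miss things now and then, are a little off and sometimes report something else, mostly with a low value. They report only what shows in the picture. A call takes as long as a camera call. They do not tell look-alikes from the thing itself.
- nets.cut_out(camera, thing): "mask" (480x640 bool, what is visible of it) and "bbox" ([left, top, right, bottom] in pixels, round what is visible of it).
- nets.mark_of(camera, thing): "pixel" ([column, row] in pixels: a listed point, or the origin of a listed thing).
The state is a dict: "clock": time; "joint_pos": joint angles; "dq": joint speeds; "joint_torque": joint torques, N m; "position": TCP position; "tcp_rot": TCP orientation; "wrist_force": force on the tool from outside, world axes, zero at the start; "ft_torque": the same for the moment, N m; "width": opening from 0.0 (shut) to 1.0 (fully open).
Only numpy, scipy, OpenCV 4.12 (cv2) and the standard library are available. Lean on these libraries where they do the work, as an engineer would, in place of code of your own. Each camera call takes 0.05 s, during which the arm holds its last target.

### The job

The toothed pulley on the upright shaft of the bearing stand is hung up on the shaft's keys: turn it on the shaft until its keyways line up and it drops fully home on the seat. Then take the taller of the two steel collars from the rubber mat and put it over the shaft end so that it lies flat on the pulley. Let go of everything and leave the shorter collar, the bolt, the nut and the wrench where they are.

Things in the scene. Friction and masses are not known exactly. Their poses are not given: they have to be found in the camera images.
- stand: Bearing stand fixed to the bench. Origin: centre of underside, on the shaft axis, z up. Grey base 100 x 100 x 28 mm, on it a round steel seat (68 mm diameter, top at z = 40 mm), from which rises a 20 mm steel shaft to z = 106 mm. Two opposed keys, along the stand's +x and -x, stand out of the shaft: 6 mm wide, reaching 14.5 mm from the axis, from z = 40 to 56 mm, hidden by the pulley at first.
- shaft_end (a point): Centre of the shaft's upper end face, 106 mm above the stand's origin; axes as the stand. The top 3 mm of the shaft is chamfered. A thin dark line across the end face runs along the keys (the stand's x axis).
- pulley_mid (a point): Loose aluminium pulley round the shaft, 46 mm high, about 220 g: toothed part 64 mm diameter for the lowest 16 mm, above it a plain boss 44 mm diameter, 30 mm high, to grip. Point: on its axis, 23 mm above its underside; z up, x along its keyways. At first its underside rests on the key tops (point 79 mm above the stand's origin), 0.45 to 1.57 rad from lining up, either way; it turns freely.
- pulley_top (a point): Centre of the top of the pulley's boss, 23 mm above pulley_mid, same axes. Bore 22 mm with two opposed keyways along the pulley's +x and -x, 8.4 mm wide, reaching 16 mm from the axis, visible from above; either way round fits. Lined up within about 0.08 rad with the keys it falls or is pushed 16 mm down to the seat; this point is then 86 mm above the stand's origin, 20 mm below the shaft end.
- tall_collar_mid (a point): Taller steel collar, a plain round ring with flat ends, loose, on the rubber mat with its bore upright: 44 mm outside diameter, 24 mm bore, 26 mm high, 120 g. Point: its centre, 13 mm above its underside; z up. On the home pulley it reaches 6 mm above the shaft end.
- short_collar_mid (a point): Shorter steel collar, same diameters, 14 mm high; leave it. Point: its centre. It stands on the same mat, 80 to 140 mm from the taller one (centre to centre).
- mat: Black rubber mat fixed to the bench, 150 (x) x 200 (y) x 3 mm. Origin: centre of its underside. The two collars stand on it near the ends of its long direction (its y axis), and a bolt lies near the middle of the edge towards its -x side.
- bolt: Loose hexagon bolt lying on the mat, 12 mm diameter, 53 mm long along its own y; leave it. Origin: underneath its middle.
- nut: Loose hexagon nut, 24 mm across, 11 mm high, on the bench between stand and mat; leave it. Origin: centre of its underside.
- wrench: Loose wrench, 170 mm long, on the bench beyond the stand and mat; leave it.
There are look-alikes about, which are no part of the job. What is shaped like the part that bears tall_collar_mid but purple is not meant.

How it is judged:
By the outcome, as a careful person would: the job done as asked, in the order asked, and still so for the second after the job is handed in, with the robot touching nothing.
It also fails if it takes over 51 s, if anything falls off the work surface, if the arm or the gripper's body presses on something with over 40 N, if the wrist force passes 120 N, or if a joint passes its speed limit or range.

## Working session

There is one attempt and no reset: what is moved stays moved. The work goes in short steps, Python scripts to look and compute and a shell command to move; the robot and the scene stay as the last step left them, time stands still between calls to the robot, and variables do not carry over. Pictures are saved under pics/ and viewed, and the job is handed in when it is done.

```bash
mkdir -p pics; python3 - <<'E'
from plant import ctrl,camera,nets
import cv2
print(ctrl.read_state())
for n in ["scene","top","wrist"]:
    c=camera(n); cv2.imwrite(f"pics/{n}0.png",c["image"][:,:,::-1]); print(n,c["fx"],c["fy"],c["cx"],c["cy"],c["camera_from_world"].tolist(),[k for k in c])
    for t in ["shaft_end","pulley_top","tall_collar_mid","short_collar_mid","stand","mat"]:
        print(t,[(round(d["conf"],2),[round(float(v),1) for v in d["pixel"]]) for d in nets.mark_of(n,t)][:4])
E
```

```text
{'clock': 0.0, 'joint_pos': array([ 1.11200876e+00,  5.33558481e-02,  1.61430426e+00, -1.87794835e-05,
        1.47600177e+00, -1.19003884e-01]), 'dq': array([-8.75987371e-04, -1.61889733e-03,  4.50426215e-04, -3.02219496e-04,
        5.27404432e-04,  4.21419675e-05]), 'joint_torque': array([ 2.06565608e-03, -3.93680763e+01, -3.70181572e+01, -1.03229474e-04,
        6.96208430e-03, -1.53163404e-05]), 'position': array([208.04106609, 588.72281832, 244.05748979]), 'tcp_rot': array([ 1.69074771e-01,  9.85602684e-01, -9.94399891e-04, -2.85795418e-04]), 'wrist_force': array([-0.18181165,  0.45091279, -1.16831116]), 'ft_torque': array([-0.00716742, -0.0111196 , -0.05057059]), 'width': 1.0022897654062606}
scene 437.3591573178868 437.3591573178868 325.57391129975275 238.43047373979445 [[-0.4224884366129173, 0.9062194252482648, 0.016427849252938314, 282.325799865352], [-0.6853825106873169, -0.3312872906003881, 0.6484593627441919, 333.17221224166167], [0.5930888086722954, 0.2627072218066307, 0.7610719943857603, -1346.5431400889945], [0.0, 0.0, 0.0, 1.0]] ['image', 'fx', 'fy', 'cx', 'cy', 'came
[... 812 characters left out ...]
.5])]
pulley_top [(0.56, [166.7, 346.3])]
tall_collar_mid [(0.73, [414.0, 247.5]), (0.72, [500.4, 250.1])]
short_collar_mid [(0.71, [366.1, 296.4])]
stand [(0.56, [191.1, 345.1])]
mat [(0.85, [396.0, 272.1])]
wrist 366.703732435906 366.703732435906 321.7609870717425 246.60256593698332 [[0.3348466390490222, 0.9422725954654049, -0.0002900904438334165, -625.7261903345827], [-0.9071233298219409, 0.322272639575645, -0.27067990371230527, 34.85979537573206], [-0.25496076719826954, 0.09089940382553795, 0.9626693646179014, -378.48768350097333], [0.0, 0.0, 0.0, 1.0]] ['image', 'fx', 'fy', 'cx', 'cy', 'camera_from_world']
shaft_end []
pulley_top []
tall_collar_mid []
short_collar_mid []
stand []
mat []
```

View pics/scene0.png

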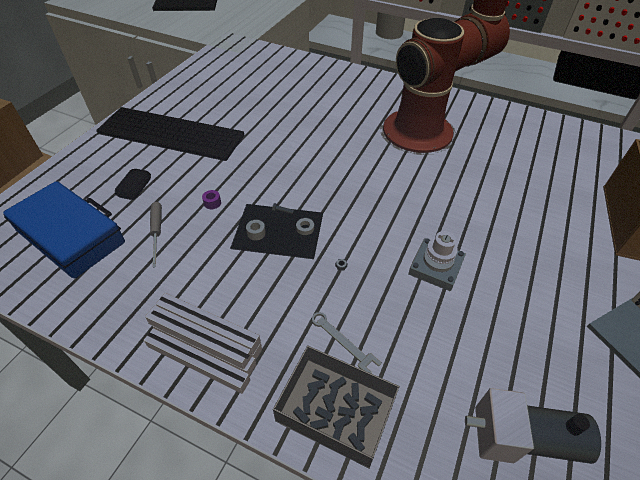

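View pics/top0.png

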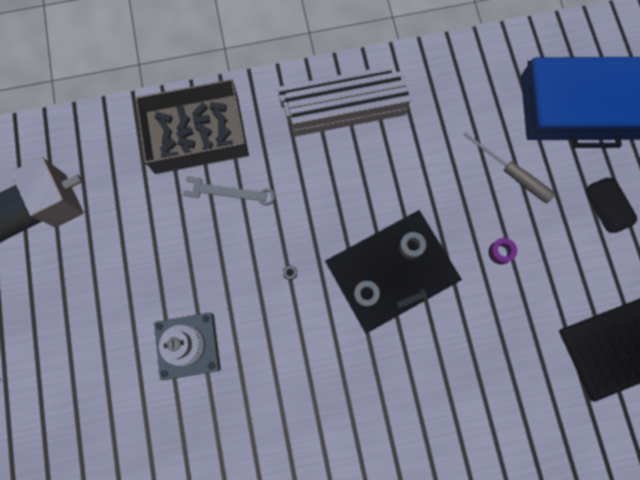

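View pics/wrist0.png

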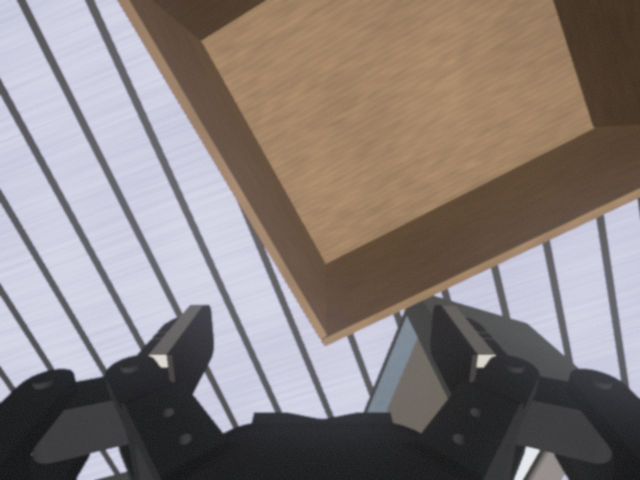

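Scene picture: the stand is at about (440,258) and the mat at (278,231). A grey collar stands on the mat at (254,229) and another at (305,226). The purple ring at (211,199) is off the mat. The top view shows the same things: stand (185,346), collars (413,245) and (367,293), purple ring (503,250). The wrist camera only sees a wooden box.

Candidates for the tall collar, scene/top pixels: (254,229)/(413,245), (305,226)/(367,293), and purple (211,199)/(503,250), which is excluded. I'll check heights in crops and triangulate.

```bash
cat > h.py <<'E'
from plant import ctrl,camera,nets
import numpy as np,cv2
from scipy.spatial.transform import Rotation as R
def proj(c,p):
    q=c["camera_from_world"]@np.append(p,1.); return np.array([c["cx"]+c["fx"]*q[0]/-q[2],c["cy"]+c["fy"]*-q[1]/-q[2]])
def ray(c,px):
    d=np.array([(px[0]-c["cx"])/c["fx"],-(px[1]-c["cy"])/c["fy"],-1.]); M=c["camera_from_world"]; Rm=M[:3,:3]
    o=-Rm.T@M[:3,3]; d=Rm.T@d; return o,d/np.linalg.norm(d)
def onz(c,px,z):
    o,d=ray(c,px); return o+d*(z-o[2])/d[2]
def tri(cs,pxs):
    A=np.zeros((3,3));b=np.zeros(3)
    for c,p in zip(cs,pxs):
        o,d=ray(c,p);P=np.eye(3)-np.outer(d,d);A+=P;b+=P@o
    x=np.linalg.solve(A,b); return x,[np.round(proj(c,x)-p,1) for c,p in zip(cs,pxs)]
def save(n,img,box=None,s=1):
    if box: img=img[box[1]:box[3],box[0]:box[2]]
    cv2.imwrite("pics/"+n+".png",cv2.resize(img,None,fx=s,fy=s,interpolation=cv2.INTER_CUBIC)[:,:,::-1])
E
python3 - <<'E'
from h import *
cs=[camera("scene"),camera("top")]
np.set_printoptions(suppress=True,precision=1)
for n,a,b in [("shaft_end",(446.9,235.8),(175.2,342.8)),("tall",(252.9,226.8),(414,247.5)),("short",(306.2,221.6),(366.1,296.4)),("pulleytop",(440.9,236.1),(166.7,346.3))]:
    print(n,tri(cs,[a,b]))
for t in ["tall_collar_mid","short_collar_mid","mat","pulley_mid","stand","nut","bolt"]:
  for nm,c in zip(["scene","top"],cs):
    for d in nets.cut_out(nm,t)[:2]:
        print(t,nm,round(d["conf"],2),d["bbox"],d["mask"].sum(), np.argwhere(d["mask"]).mean(0)[::-1])
a=cs[0]["image"];b=cs[1]["image"]
f=lambda im,x0,y0,x1,y1:cv2.resize(im[y0:y1,x0:x1],(400,300),interpolation=cv2.INTER_CUBIC)
save("crops",np.vstack([np.hstack([f(a,230,195,326,267),f(a,396,222,476,282)]),np.hstack([f(b,330,210,458,306),f(b,145,316,225,376)])]))
E
```

```text
shaft_end (array([487.6, 193. , 108.7]), [array([-1.5, -0. ]), array([-1.9,  0.9])])
tall (array([ 576.7, -232.3,   19.1]), [array([1.3, 0.3]), array([ 1.5, -1. ])])
short (array([ 507.6, -126.6,   20.9]), [array([0.3, 0. ]), array([ 0.3, -0.2])])
pulleytop (array([488.1, 193.8, 109.1]), [array([ 4.8, -0.1]), array([ 6. , -2.9])])
tall_collar_mid scene 0.62 [243.5, 218.5, 268.0, 244.5] 321 [255.3 230.3]
tall_collar_mid scene 0.59 [201.9, 185.8, 224.2, 208.3] 295 [211.6 199.1]
tall_collar_mid top 0.74 [402.8, 231.5, 430.8, 261.9] 526 [411.7 245.2]
tall_collar_mid top 0.7 [486.3, 237.3, 517.6, 264.5] 465 [502.1 249.9]
short_collar_mid scene 0.81 [294.9, 215.8, 315.7, 237.3] 246 [304.7 226. ]
short_collar_mid top 0.58 [357.8, 282.9, 379.2, 302.2] 405 [366.  292.7]
mat scene 0.6 [229.1, 205.2, 325.8, 259.5] 3334 [278.4 232.1]
mat top 0.92 [329.0, 212.5, 456.6, 333.3] 7602 [392.  269.5]
pulley_mid scene 0.95 [426.5, 228.7, 460.5, 264.2] 723 [441.9 248.4]
pulley_mid top 0.93 [159.4, 325.0, 203.9, 366.1] 1141 [179.7 344.3]
pulley_mid top 0.45 [328.4, 209.9, 456.5, 336.5] 8151 [391.6 270. ]
stand scene 0.82 [408.3, 233.1, 465.1, 291.4] 1420 [435.6 266.9]
stand scene 0.59 [295.2, 213.2, 314.4, 236.9] 237 [304.6 226.4]
stand top 0.73 [152.8, 311.8, 218.3, 378.1] 2403 [190.2 345.9]
stand top 0.63 [394.1, 288.7, 432.0, 306.5] 268 [412.5 298. ]
nut scene 0.5 [333.7, 257.8, 349.4, 269.3] 124 [341.2 264.2]
nut scene 0.47 [245.9, 220.6, 269.8, 242.8] 315 [255.3 229.4]
nut top 0.53 [283.6, 263.3, 296.2, 282.4] 161 [289.9 271.8]
bolt scene 0.45 [272.1, 205.6, 293.6, 211.9] 76 [281.3 208.8]
bolt top 0.81 [394.9, 289.4, 428.1, 308.2] 263 [411.6 298.7]
bolt top 0.41 [402.6, 230.6, 428.7, 259.7] 478 [412.  244.3]
```

View pics/crops.png

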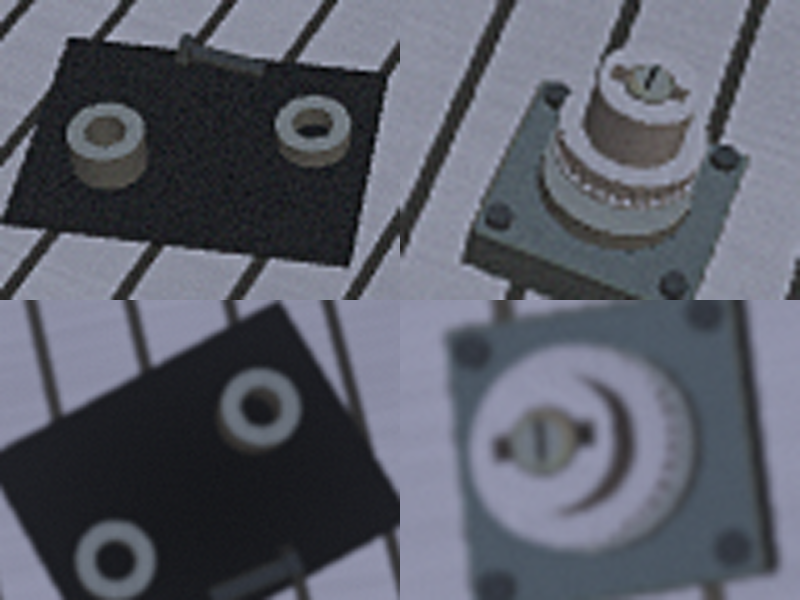

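Crops: the left collar in the scene view, at (254,229), is clearly the tall one (its wall is twice as high). The right one at (305,226) is short. The pulley's keyways lie roughly square to the dark line on the shaft end.

```bash
python3 - <<'E'
from h import *
c=camera("top")
np.set_printoptions(suppress=True,precision=3)
def ang(c,a,b,z):
    d=onz(c,b,z)-onz(c,a,z); return np.arctan2(d[1],d[0])%np.pi
print("keyway",ang(c,(164.4,346.4),(181.6,343.2),102),"line",ang(c,(173,340.8),(174,348.4),106))
# stand base edges in top crop (corners)  left edge, right edge
print("stand edge",ang(c,(154.0,322.4),(159.0,379.5),28), ang(c,(213,313.5),(219,371),28))
w=camera("wrist");s=ctrl.read_state();M=w["camera_from_world"];o=-M[:3,:3].T@M[:3,3];Rt=R.from_quat(s["tcp_rot"])
print("cam in tool",Rt.inv().apply(o-s["position"]),"look",Rt.inv().apply(-M[2,:3]))
print("tool axes",Rt.as_matrix())
print("tcp px",proj(w,s["position"]))
E
```

```text
keyway 1.5477306754793032 line 3.126572053929445
stand edge 3.090020977987526 3.082974400383235
cam in tool [  67.846    0.954 -128.269] look [-0.271 -0.001  0.963]
tool axes [[-0.943  0.333  0.   ]
 [ 0.333  0.943 -0.   ]
 [-0.    -0.    -1.   ]]
tcp px [319.699 325.706]
```

```bash
python3 -m crank '100 -0.04 -0.028 0 0 0 0;100 -0.08 -0.056 0 0 0 0;100 -0.12 -0.084 0 0 0 0;100 -0.16 -0.112 0 0 0 0;100 -0.2 -0.14 0 0 0 0;100 -0.24 -0.168 0 0 0 0;100 -0.28 -0.196 0 0 0 0;100 -0.32 -0.224 0 0 0 0;100 -0.36 -0.252 0 0 0 0;100 -0.396 -0.28 0.03 0 0 0'
```

```text
clock: 2.95
position: [490.1, 195.1, 222.5]
tcp_rot: [0.17, 0.986, 0.002, 0.005]
wrist_force: [1.5, 0.6, 1.4]
width: 1.003
```

```bash
python3 -m crank '100 -0.02 -0.02 0.0 0 0 0;100 -0.02 -0.02 0.0 0 0 0'; python3 - <<'E'
from h import *
s=ctrl.read_state();print(s["clock"],s["position"],s["joint_pos"],R.from_quat(s["tcp_rot"]).as_matrix().round(3).tolist())
w=camera("wrist");save("w1",w["image"])
for n in ["shaft_end","pulley_top"]:print(n,nets.mark_of("wrist",n)[:3])
E
```

```text
clock: 3.15
position: [503.5, 166.5, 222.2]
tcp_rot: [0.172, 0.985, 0.001, 0.005]
wrist_force: [0.6, 0.9, 0.5]
width: 0.996
3.15 [503.49867696 166.51025477 222.21278456] [ 1.79260133e-01 -1.66584892e-01  1.86205147e+00 -5.03785114e-04
  1.43649509e+00 -1.04581075e+00] [[-0.941, 0.339, 0.01], [0.339, 0.941, 0.001], [-0.009, 0.004, -1.0]]
shaft_end [{'pixel': [351.5, 210.6], 'conf': 0.91}]
pulley_top [{'pixel': [351.8, 211.0], 'conf': 0.79}]
```

View pics/w1.png

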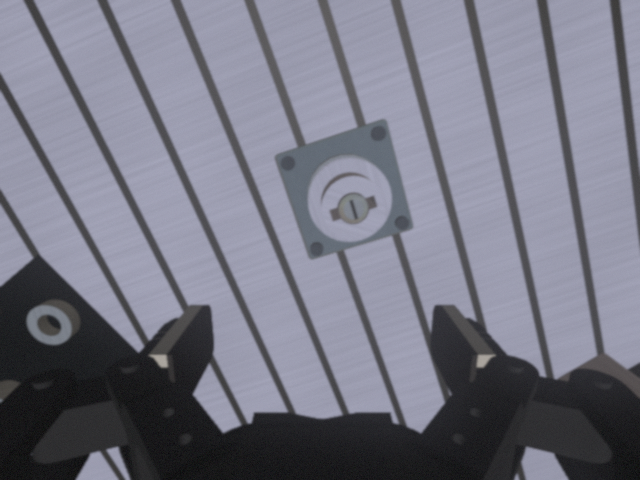

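The wrist picture shows the stand at (345,190), with the shaft end at about (353,208). The keyways run about (333,213)–(374,203) and the end line about (350,201)–(356,216). Next I measure the position and angles from it.

```bash
python3 - <<'E'
from h import *
np.set_printoptions(suppress=True,precision=3)
c=camera("wrist")
print("shaft",onz(c,(353,208),106), onz(c,(351.6,210.7),106))
def ang(c,a,b,z):
    d=onz(c,b,z)-onz(c,a,z); return np.arctan2(d[1],d[0])%np.pi
print("kw",ang(c,(333,213),(374,203),102),"line",ang(c,(350,201),(356,216),106))
for a,b in [((276,154),(386,121)),((311,259),(413,226)),((276,154),(311,259)),((386,121),(413,226))]:print(ang(c,a,b,28))
save("w1c",c["image"],(265,110,425,270),4)
E
```

```text
shaft [486.212 199.482 106.   ] [487.644 198.013 106.   ]
kw 1.4703264521280524 line 0.054787114873883255
1.5088997000558293
1.553877974748641
3.098460807683122
3.1094943595625804
```

View pics/w1c.png

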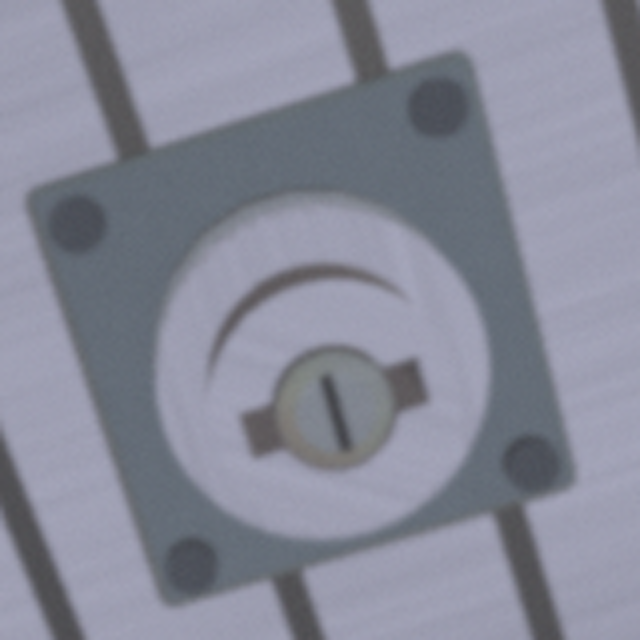

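```bash
python3 - <<'E'
from h import *
np.set_printoptions(suppress=True,precision=3)
c=camera("wrist")
f=lambda x,y:(265+x/4,110+y/4)
print("shaft",onz(c,f(335,407),106))
def ang(c,a,b,z):
    d=onz(c,f(*b),z)-onz(c,f(*a),z); return np.arctan2(d[1],d[0])%np.pi
print("kw",ang(c,(250,433),(420,382),102),"line",ang(c,(327,376),(347,450),106))
P=[onz(c,f(*q),28) for q in [(30,190),(465,52),(575,485),(165,605)]]
print("base",np.mean(P,0),[np.arctan2(*(P[i]-P[i-1])[[1,0]])%np.pi for i in range(4)])
s=ctrl.read_state();Rt=R.from_quat(s["tcp_rot"])
print(s["position"],"shift",Rt.inv().apply(np.append(onz(c,f(335,407),106)[:2],s["position"][2])-s["position"]))
E
```

```text
shaft [487.487 196.359 106.   ]
kw 1.5251739182893944 line 3.079963419319008
base [487.935 196.402  28.   ] [np.float64(3.088604492872278), np.float64(1.5254118260960556), np.float64(3.1038592560107596), np.float64(1.525813687174658)]
[501.9   170.508 222.872] shift [22.193 19.583 -0.08 ]
```

```bash
python3 -m crank '100 0.022 0.019 0.03 0 0 0;100 0.022 0.019 0.065 0 0 0;100 0.022 0.019 0.065 0 0 0;100 0.022 0.019 0.065 0 0 0;100 0.022 0.019 0.065 0 0 0;100 0.022 0.019 0.065 0 0 0'; python3 - <<'E'
from h import *
np.set_printoptions(suppress=True,precision=3)
s=ctrl.read_state();print(s["clock"],s["position"],R.from_quat(s["tcp_rot"]).as_matrix().round(3).tolist())
w=camera("wrist");save("w2",w["image"],(200,140,440,340),3)
print(proj(w,s["position"]), proj(w,[487.5,196,106]))
E
```

```text
clock: 4.0
position: [489.5, 196.2, 160.2]
tcp_rot: [0.169, 0.986, 0.003, 0.007]
wrist_force: [0.1, -0.1, -0.1]
width: 0.997
4.0 [489.541 196.201 160.249] [[-0.943, 0.333, 0.014], [0.333, 0.943, 0.004], [-0.012, 0.008, -1.0]]
[319.715 325.68 ] [317.823 272.209]
```

View pics/w2.png

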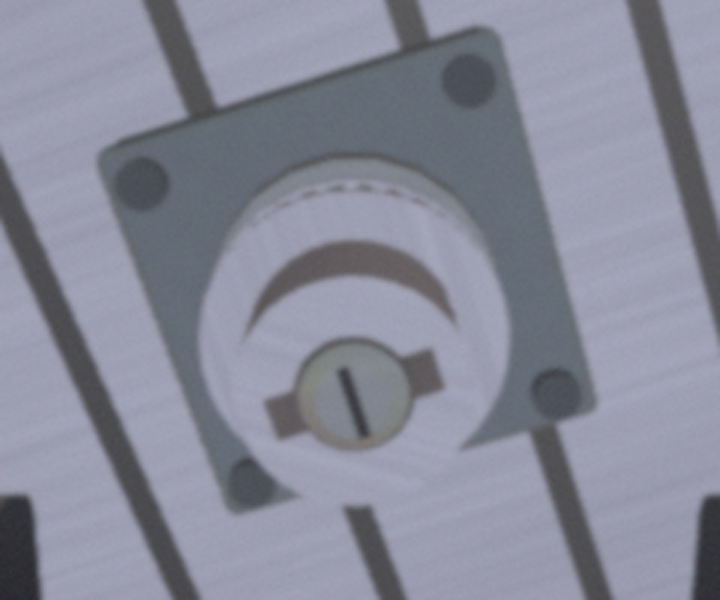

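```bash
cat >> h.py <<'E'
def plan(xyz,yaw_y=None):
    """shift (m) and rotvec in current tool axes to reach TCP xyz with tool down, tool y at yaw_y"""
    s=ctrl.read_state();Rt=R.from_quat(s["tcp_rot"]);m=Rt.as_matrix()
    if yaw_y is None: yaw_y=np.arctan2(m[1,1],m[0,1])
    y=np.array([np.cos(yaw_y),np.sin(yaw_y),0]);z=np.array([0,0,-1.]);T=np.c_[np.cross(y,z),y,z]
    print("pos",s["position"].round(1),"t",round(s["clock"],2),"yaw",round(float(np.arctan2(m[1,1],m[0,1])),3),"q",s["joint_pos"].round(2),"w",round(s["width"],3),"F",s["wrist_force"].round(1))
    print("shift m",(Rt.inv().apply(np.array(xyz)-s["position"])/1000).round(4),"turn",(Rt.inv()*R.from_matrix(T)).as_rotvec().round(3))
E
python3 - <<'E'
from h import *
np.set_printoptions(suppress=True,precision=3)
c=camera("wrist")
f=lambda x,y:(200+x/3,140+y/3)
print("shaft",onz(c,f(355,394),106))
def ang(c,a,b,z):
    d=onz(c,f(*b),z)-onz(c,f(*a),z); return np.arctan2(d[1],d[0])%np.pi
print("kw",ang(c,(272,420),(437,370),102),"line",ang(c,(342,368),(365,437),106))
p=onz(c,f(355,394),106)
plan([p[0],p[1],90])
E
```

```text
shaft [486.851 196.34  106.   ]
kw 1.5387768231544758 line 3.1006045743697195
pos [489.2 196.  159.6] t 4.1 yaw 1.231 q [ 0.24 -0.12  1.93  0.    1.32 -0.99] w 1.004 F [-0.1 -0.5  0.4]
shift m [ 0.003 -0.001  0.07 ] turn [ 0.007  0.011 -0.   ]
```

```bash
python3 -m crank '100 0.003 -0.001 0.02 0.007 0.011 0;100 0.003 -0.001 0.045 0.007 0.011 0;100 0.003 -0.001 0.07 0.007 0.011 0;100 0.003 -0.001 0.07 0.007 0.011 0;100 0.003 -0.001 0.07 0.007 0.011 0;100 0.003 -0.001 0.07 0.007 0.011 0' 25; python3 - <<'E'
from h import *
plan([487,196,90])
E
```

```text
clock: 4.7
position: [487.8, 196.4, 90.8]
tcp_rot: [0.169, 0.986, 0.001, 0.001]
wrist_force: [-0.3, 0.0, -1.3]
width: 0.997
pos [487.8 196.4  90.8] t 4.7 yaw 1.231 q [ 0.24 -0.04  1.97  0.    1.2  -0.99] w 0.997 F [-0.3  0.  -1.3]
shift m [ 0.0006 -0.0007  0.0008] turn [ 0.001  0.002 -0.   ]
```

```bash
python3 -m crank '45 0.0005 -0.0005 0 0 0 0;45 0.0005 -0.0005 0 0 0 0;45 0.0005 -0.0005 0 0 0 0;45 0.0005 -0.0005 0 0 0 0;45 0.0005 -0.0005 0 0 0 0;45 0.0005 -0.0005 0 0 0 0;45 0.0005 -0.0005 0 0 0 0;45 0.0005 -0.0005 0 0 0 0' 25; python3 - <<'E'
from h import *
plan([487,196,90])
print(ctrl.read_state()["ft_torque"])
E
```

```text
clock: 5.5
position: [487.7, 196.1, 91.8]
tcp_rot: [0.169, 0.986, 0.001, 0.002]
wrist_force: [-1.9, -2.1, 5.4]
width: 0.515
pos [487.7 196.1  91.8] t 5.5 yaw 1.231 q [ 0.24 -0.04  1.97 -0.    1.2  -0.99] w 0.515 F [-1.9 -2.1  5.4]
shift m [ 0.0007 -0.0003  0.0018] turn [ 0.002  0.003 -0.   ]
[-0.29964394  0.33147145 -0.0260377 ]
```

```bash
python3 -m crank '45 0 0 0 0 0 0.13;45 0 0 0 0 0 0.26;45 0 0 0 0 0 0.39;45 0 0 0 0 0 0.52;45 0 0 0 0 0 0.65;45 0 0 0 0 0 0.78;45 0 0 0 0 0 0.91;45 0 0 0 0 0 1.04;45 0 0 0 0 0 1.17;45 0 0 0 0 0 1.30' ; python3 - <<'E'
from h import *
plan([487,196,90])
print(ctrl.read_state()["ft_torque"])
c=camera("wrist");save("w3",c["image"],(220,230,420,380),4)
plan([487,196,90])
E
```

```text
clock: 6.5
position: [488.2, 195.8, 92.1]
tcp_rot: [0.733, 0.68, 0.002, 0.002]
wrist_force: [-0.3, -1.7, 2.4]
width: 0.508
pos [488.2 195.8  92.1] t 6.5 yaw -0.074 q [ 0.24 -0.04  1.97 -0.    1.2   0.31] w 0.508 F [-0.3 -1.7  2.4]
shift m [ 0.0001 -0.0012  0.0021] turn [ 0.005 -0.     0.   ]
[-0.25636966 -0.14324821  0.07250224]
pos [488.2 195.8  92.1] t 6.55 yaw -0.077 q [ 0.24 -0.04  1.97 -0.    1.2   0.32] w 0.509 F [ 0.  -2.5  1. ]
shift m [ 0.0001 -0.0012  0.002 ] turn [ 0.004 -0.     0.   ]
```

View pics/w3.png

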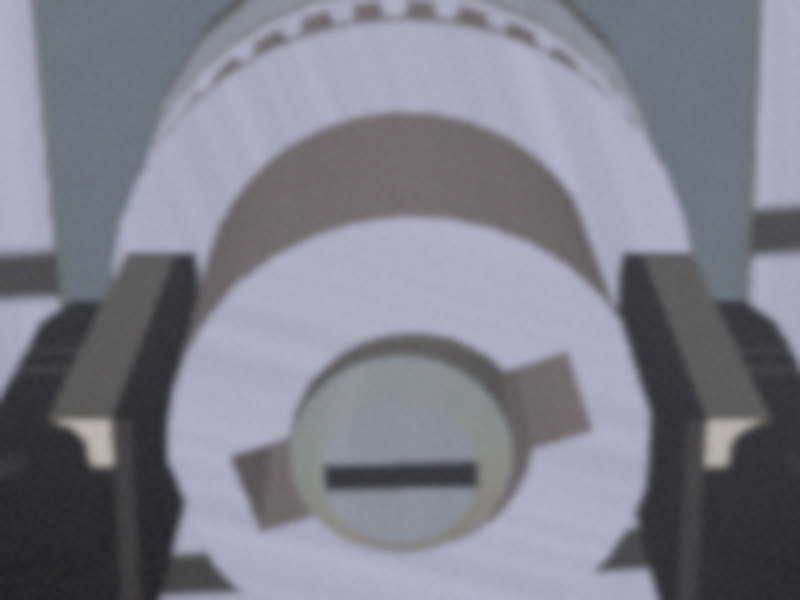

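The pulley turned with the gripper. In the crop the keyways run (248,494)–(580,393) and the shaft line is nearly level, (327,477)–(476,474). The remaining angle is worked out below.

```bash
python3 - <<'E'
from h import *
np.set_printoptions(suppress=True,precision=3)
c=camera("wrist")
f=lambda x,y:(220+x/4,230+y/4)
def ang(c,a,b,z):
    d=onz(c,f(*b),z)-onz(c,f(*a),z); return np.arctan2(d[1],d[0])%np.pi
k=ang(c,(248,494),(580,393),102);l=ang(c,(327,477),(476,474),106)
print("kw",k,"line",l,"turn cw",(k-l)%np.pi,"shaft",onz(c,f(403,452),106))
E
```

```text
kw 0.2476350807851424 line 3.083093412657117 turn cw 0.30613432171781874 shaft [488.814 197.89  106.   ]
```

```bash
python3 -m crank '45 0 0 0 0 0 0.1;45 0 0 0.001 0 0 0.2;45 0 0 0.003 0 0 0.24;45 0 0 0.004 0 0 0.27;45 0 0 0.005 0 0 0.29;45 0 0 0.006 0 0 0.31;45 0 0 0.008 0 0 0.31' ; python3 - <<'E'
from h import *
plan([487,196,74])
print(ctrl.read_state()["ft_torque"])
E
```

```text
clock: 7.3
position: [487.8, 195.8, 83.6]
tcp_rot: [0.827, 0.562, 0.001, 0.001]
wrist_force: [0.8, -0.6, -2.8]
width: 0.51
pos [487.8 195.8  83.6] t 7.3 yaw -0.378 q [ 0.24 -0.03  1.98 -0.    1.19  0.62] w 0.51 F [ 0.8 -0.6 -2.8]
shift m [-0.0001 -0.0009  0.0096] turn [ 0.003 -0.001  0.   ]
[-0.15467353 -0.03311771  0.02253085]
```

```bash
python3 -m crank '45 0 0 0.002 0 0 0;45 0 0 0.004 0 0 0;45 0 0 0.006 0 0 0;45 0 0 0.008 0 0 0;45 0 0 0.0085 0 0 0;45 0 0 0.0085 0 0 0' ; python3 - <<'E'
from h import *
plan([487,196,74])
c=camera("wrist");save("w4",c["image"],(220,230,420,380),4)
E
```

```text
clock: 7.9
position: [487.8, 195.9, 76.5]
tcp_rot: [0.827, 0.562, 0.001, 0.001]
wrist_force: [-5.2, -2.2, 6.7]
width: 0.513
pos [487.8 195.9  76.5] t 7.9 yaw -0.377 q [ 0.24 -0.02  1.98 -0.    1.17  0.62] w 0.513 F [-5.2 -2.2  6.7]
shift m [-0.0002 -0.0008  0.0025] turn [ 0.002 -0.001  0.   ]
```

View pics/w4.png

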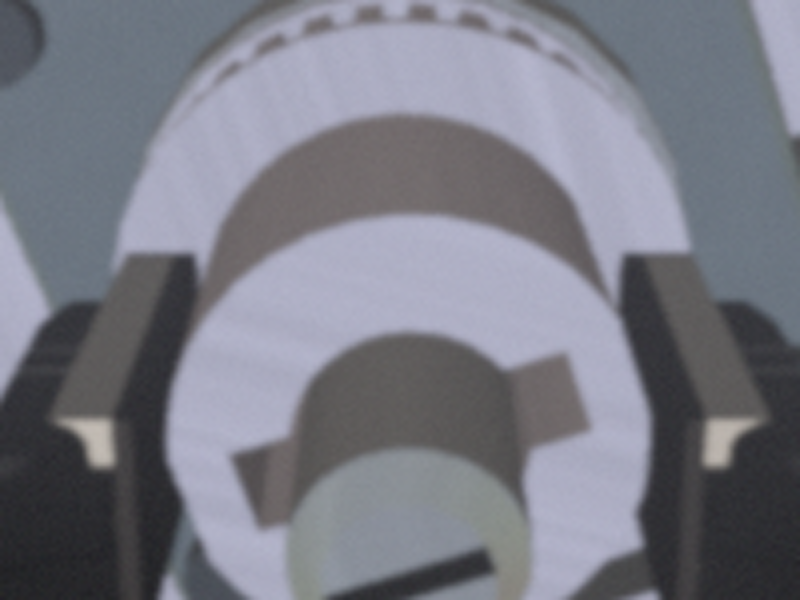

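The pulley went down with the gripper (15.6 mm, with contact force now rising), and the shaft stands well out of it. I'll press lightly, release, lift and check.

```bash
python3 -m crank '45 0 0 0.0015 0 0 0;45 0 0 0.0025 0 0 0;45 0 0 0.0025 0 0 0;100 0 0 0.0005 0 0 0;100 0 0 0 0 0 0;100 0 0 0 0 0 0;100 0 0 0 0 0 0;100 0 0 0 0 0 0'; python3 -m crank '100 0 0 -0.03 0 0 0;100 0 0 -0.075 0 0 0;100 0 0 -0.12 0 0 0;100 0 0 -0.15 0 0 0;100 0 0 -0.15 0 0 0;100 0 0 -0.15 0 0 0'; python3 - <<'E'
from h import *
np.set_printoptions(suppress=True,precision=1)
plan([487,196,74])
c=camera("wrist");save("w5",c["image"],(200,130,440,310),3)
p=[488,196.4]
for z in (86,102,106):print(z,proj(c,[*p,z]))
cs=[camera("scene"),camera("top")]
for n in ["shaft_end","pulley_top"]:
    a=nets.mark_of("scene",n)[:1];b=nets.mark_of("top",n)[:1];print(n,a,b)
    if a and b:print(tri(cs,[a[0]["pixel"],b[0]["pixel"]]))
save("s5",cs[0]["image"],(396,212,476,292),7)
E
```

```text
clock: 8.75
position: [487.8, 195.9, 76.3]
tcp_rot: [0.827, 0.562, 0.001, 0.001]
wrist_force: [0.5, 0.2, 0.2]
width: 1.001
clock: 9.35
position: [487.7, 196.0, 226.9]
tcp_rot: [0.827, 0.562, 0.002, 0.001]
wrist_force: [-0.1, -0.2, -0.8]
width: 1.0
pos [487.7 196.  226.9] t 9.35 yaw -0.377 q [ 0.2 -0.2  1.9 -0.   1.4  0.6] w 1.0 F [-0.1 -0.2 -0.8]
shift m [-0.  -0.   0.2] turn [ 0. -0.  0.]
86 [320.6 238.3]
102 [320.6 243.9]
106 [320.6 245.4]
shaft_end [{'pixel': [446.4, 236.4], 'conf': 0.68}] [{'pixel': [173.5, 347.1], 'conf': 0.6}]
(array([482.8, 195.2, 102.8]), [array([-0.1,  0. ]), array([-0.1,  0.1])])
pulley_top [{'pixel': [443.8, 243.8], 'conf': 0.72}] [{'pixel': [171.4, 344.4], 'conf': 0.58}]
(array([489.8, 198.4,  87.5]), [array([ 1.5, -0. ]), array([ 1.9, -0.9])])
```

View pics/w5.png

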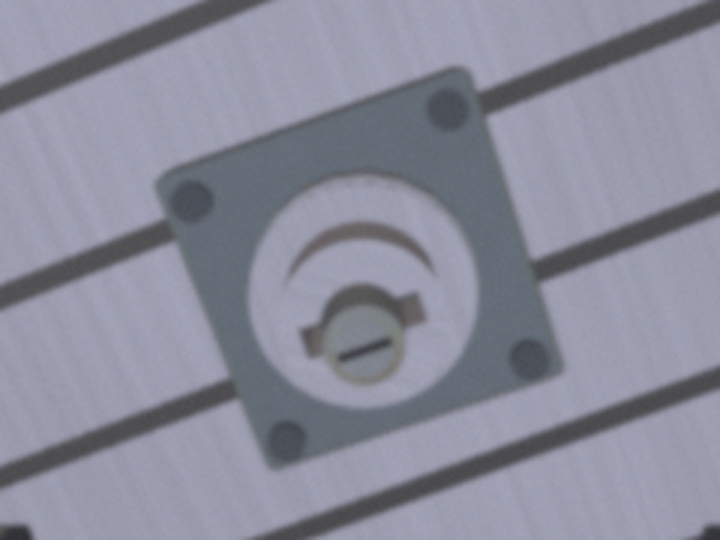

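View pics/s5.png

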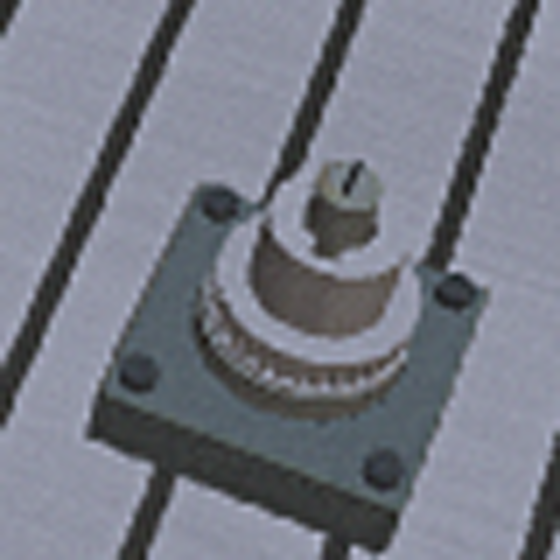

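The pulley is home: in the wrist crop the keyways (315,340)–(413,308) run parallel to the shaft line (338,358)–(392,342). The boss top triangulates to z≈87.5 and the shaft to about (488,196). Next I go to the tall collar.

```bash
python3 - <<'E'
from h import *
np.set_printoptions(suppress=True,precision=1)
c=camera("top");d=camera("scene")
print(onz(c,(411.7,245.2),16),onz(d,(255.3,230.3),16), onz(c,(366,292.7),10), onz(c,(412,298.4),7))
plan([574,-229,200])
E
```

```text
[ 580.9 -226.9   16. ] [ 582.2 -226.3   16. ] [ 515.  -128.4   10. ] [ 488.7 -206.2    7. ]
pos [487.2 195.9 225.6] t 9.8 yaw -0.377 q [ 0.2 -0.2  1.9 -0.   1.4  0.6] w 0.998 F [-0.3 -0.1  0.2]
shift m [-0.4  0.2  0. ] turn [ 0.  0. -0.]
```

```bash
python3 -m crank '100 -0.036 0.024 0 0 0 0;100 -0.072 0.048 0 0 0 0;100 -0.108 0.073 0 0 0 0;100 -0.144 0.097 0 0 0 0;100 -0.18 0.121 0 0 0 0;100 -0.216 0.146 0 0 0 0;100 -0.252 0.17 0 0 0 0;100 -0.288 0.194 0 0 0 0;100 -0.324 0.219 0 0 0 0;100 -0.359 0.243 0.03 0 0 0'; python3 -m crank '100 0 0 0.0 0 0 0'; python3 - <<'E'
from h import *
np.set_printoptions(suppress=True,precision=1)
plan([581,-227,100])
E
```

```text
clock: 10.8
position: [583.2, -229.3, 201.9]
tcp_rot: [0.827, 0.562, 0.003, 0.005]
wrist_force: [0.7, 0.2, 0.3]
width: 0.999
clock: 10.9
position: [581.2, -232.6, 196.2]
tcp_rot: [0.829, 0.56, 0.0, 0.002]
wrist_force: [-0.8, -0.1, -0.8]
width: 0.996
pos [ 581.2 -232.6  196.2] t 10.9 yaw -0.383 q [-0.5  0.1  1.7 -0.   1.4 -0.1] w 0.996 F [-0.8 -0.1 -0.8]
shift m [ 0.  -0.   0.1] turn [ 0.  0. -0.]
```

```bash
python3 -m crank '100 0 0 0.04 0 0 0;100 0 0 0.07 0 0 0;100 0 0 0.07 0 0 0;100 0 0 0.07 0 0 0;100 0 0 0.07 0 0 0'; python3 - <<'E'
from h import *
np.set_printoptions(suppress=True,precision=1)
c=camera("wrist");save("w6",c["image"])
print(nets.mark_of("wrist","tall_collar_mid")[:2])
for d in nets.cut_out("wrist","tall_collar_mid")[:2]:print(d["conf"],d["bbox"])
print(proj(c,[581,-227,16]),proj(c,[581,-227,29]))
plan([581,-227,22])
E
```

```text
clock: 11.4
position: [582.8, -233.0, 129.1]
tcp_rot: [0.828, 0.56, 0.001, 0.003]
wrist_force: [0.6, -0.2, 0.7]
width: 0.999
[{'pixel': [312.3, 241.9], 'conf': 0.78}]
0.66 [278.9, 205.1, 344.2, 277.1]
0.66 [313.1, 398.1, 362.7, 419.2]
[313.9 241.7] [313.7 246.9]
pos [ 582.6 -233.1  128.8] t 11.55 yaw -0.382 q [-0.5  0.1  1.7 -0.   1.3 -0.1] w 1.0 F [-0.4  0.4 -0.1]
shift m [ 0.  -0.   0.1] turn [ 0.  0. -0.]
```

View pics/w6.png

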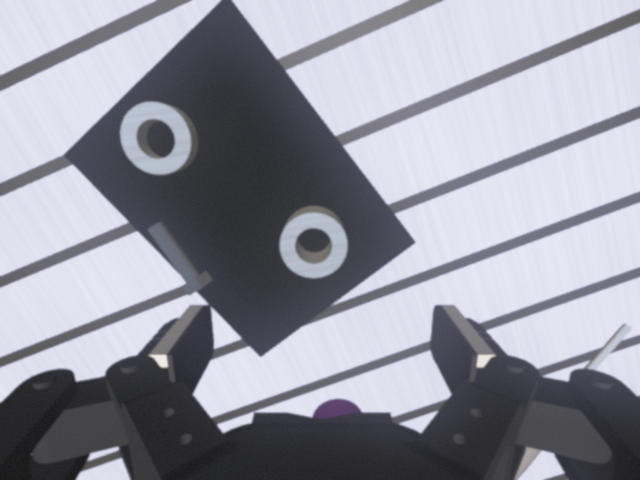

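The wrist picture shows the collar I want at (313,243), the other at (157,138), the bolt at (180,258), and the purple ring mostly hidden at (338,408). Before reaching I'll confirm the heights by fitting the outlines.

```bash
python3 - <<'E'
from h import *
np.set_printoptions(suppress=True,precision=1)
c=camera("wrist");im=c["image"].copy()
save("w6c",im,(100,80,370,290),2.9)
g=im.astype(int).sum(2)
from scipy.optimize import minimize
for nm,x0,y0,x1,y1 in [("near",265,190,360,290),("left",105,85,210,190)]:
    m=np.zeros(g.shape,np.uint8); m[y0:y1,x0:x1]=(g[y0:y1,x0:x1]>420)
    cs,_=cv2.findContours(m,cv2.RETR_EXTERNAL,cv2.CHAIN_APPROX_NONE);k=max(cs,key=cv2.contourArea);e=cv2.fitEllipse(cv2.convexHull(k));print(nm,e)
    for z in (29,17):
        p=onz(c,e[0],z);t=np.linspace(0,2*np.pi,100)
        q=np.array([proj(c,[p[0]+22*np.cos(a),p[1]+22*np.sin(a),z]) for a in t],np.float32)
        print("  z",z,p,cv2.fitEllipse(q))
E
```

```text
near ((313.3896484375, 244.47335815429688), (65.84205627441406, 67.7771224975586), 96.4522476196289)
  z 29 [ 581.3 -225.4   29. ] ((313.3647766113281, 243.63731384277344), (65.74608612060547, 68.24447631835938), 93.45460510253906)
  z 17 [ 579.8 -228.4   17. ] ((313.3672180175781, 243.71888732910156), (62.454280853271484, 64.82958984375), 93.45028686523438)
left ((155.28526306152344, 137.3354034423828), (67.3624038696289, 76.27750396728516), 141.64572143554688)
  z 29 [ 519.4 -129.    29. ] ((155.13525390625, 136.26791381835938), (71.0962905883789, 80.79200744628906), 142.39324951171875)
  z 17 [ 514.7 -126.9   17. ] ((155.14990234375, 136.37208557128906), (67.53759765625, 76.74681854248047), 142.3856658935547)
```

View pics/w6c.png

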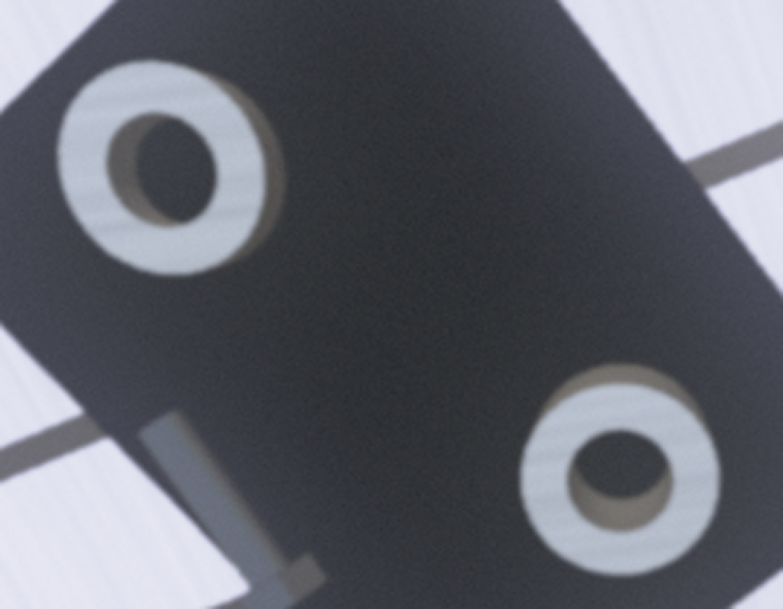

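The outlines confirm it: the collar at (313,244) matches a top at z=29 (tall), and the left one matches z=17 (short). The tall collar is at (581.2,-226).

```bash
python3 - <<'E'
from h import *
np.set_printoptions(suppress=True,precision=4)
plan([581.2,-226,60]);plan([581.2,-226,20])
E
```

```text
pos [ 582.4 -233.   128.4] t 11.6 yaw -0.382 q [-0.5   0.15  1.71 -0.    1.28 -0.12] w 0.999 F [-0.1  0.1  0.2]
shift m [ 0.0062 -0.0041  0.0683] turn [ 0.006  0.002 -0.   ]
pos [ 582.4 -233.   128.4] t 11.6 yaw -0.382 q [-0.5   0.15  1.71 -0.    1.28 -0.12] w 0.999 F [-0.1  0.1  0.2]
shift m [ 0.0063 -0.0044  0.1083] turn [ 0.006  0.002 -0.   ]
```

```bash
python3 -m crank '100 0.0062 -0.0042 0.03 0.006 0.002 0;100 0.0062 -0.0042 0.06 0.006 0.002 0;100 0.0062 -0.0042 0.08 0.006 0.002 0;100 0.0062 -0.0042 0.095 0.006 0.002 0;100 0.0062 -0.0042 0.108 0.006 0.002 0;100 0.0062 -0.0042 0.108 0.006 0.002 0;100 0.0062 -0.0042 0.108 0.006 0.002 0'; python3 - <<'E'
from h import *
plan([581.2,-226,20])
E
```

```text
clock: 12.3
position: [581.8, -226.4, 21.0]
tcp_rot: [0.829, 0.56, 0.0, 0.0]
wrist_force: [-0.6, 0.1, 0.3]
width: 0.997
pos [ 581.8 -226.4   21. ] t 12.3 yaw -0.382 q [-0.49  0.28  1.76  0.    1.1  -0.11] w 0.997 F [-0.6  0.1  0.3]
shift m [ 0.0001 -0.0008  0.001 ] turn [ 0.001 -0.     0.   ]
```

```bash
python3 -m crank '40 0 0 0 0 0 0;40 0 0 0 0 0 0;40 0 0 0 0 0 0;40 0 0 0 0 0 0;40 0 0 0 0 0 0;40 0 0 0 0 0 0;40 0 0 0 0 0 0;40 0 0 0 0 0 0' 40; python3 - <<'E'
from h import *
plan([581.2,-226,20])
c=camera("wrist");save("w7",c["image"],(200,210,440,390),3)
E
```

```text
clock: 13.1
position: [582.7, -226.9, 22.3]
tcp_rot: [0.829, 0.56, 0.001, 0.001]
wrist_force: [-0.7, -0.4, 6.4]
width: 0.504
pos [ 582.7 -226.9   22.3] t 13.1 yaw -0.382 q [-0.49  0.28  1.76  0.    1.1  -0.11] w 0.504 F [-0.7 -0.4  6.4]
shift m [ 0.0003 -0.0017  0.0023] turn [ 0.003  0.    -0.   ]
```

View pics/w7.png

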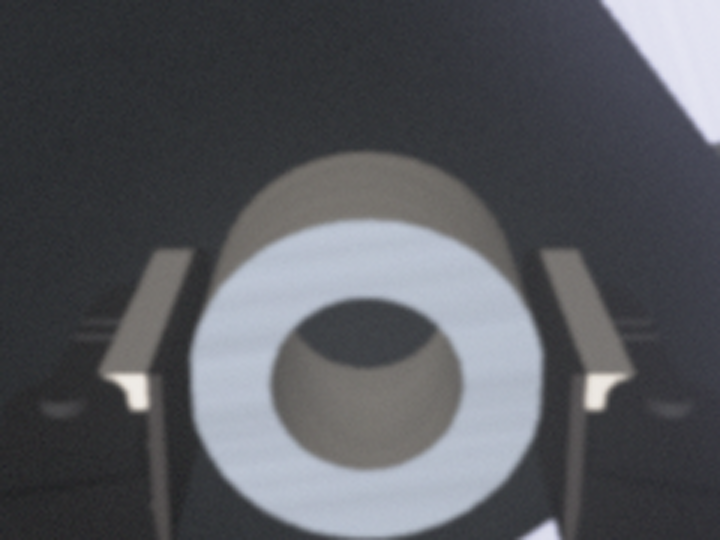

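```bash
python3 - <<'E'
from h import *
np.set_printoptions(suppress=True,precision=2)
c=camera("wrist");s=ctrl.read_state();Rt=R.from_quat(s["tcp_rot"])
im=c["image"];g=im.astype(int).sum(2)
m=np.zeros(g.shape,np.uint8);m[275:392,255:385]=g[275:392,255:385]>400
f=lambda x,y:(200+x/3,210+y/3)
# predicted ellipse of bore at z=29 about a guessed centre; refine on bore rim pts of crop
from scipy.optimize import least_squares
pts=np.array([f(270,383),f(463,383),f(367,298),f(367,469),f(300,322),f(436,322),f(300,445),f(436,445)])
def r(p):
    P=np.array([onz(c,q,p[2])[:2] for q in pts]); return np.linalg.norm(P-p[:2],axis=1)-12
for z in (28,29,30,31):
    o=least_squares(lambda p:r([p[0],p[1],z]),onz(c,(322,337),z)[:2])
    print(z,o.x,o.fun,"in tool",Rt.inv().apply(np.array([*o.x,z])-s["position"]))
E
```

```text
28 [ 583.29 -227.74] [ 0.12 -0.07 -0.09 -0.1  -0.01  0.1  -0.03  0.13] in tool [-0.58  0.89 -5.67]
29 [ 583.5  -227.21] [ 0.02 -0.17 -0.18 -0.19 -0.1  -0.   -0.13  0.03] in tool [-0.    0.89 -6.67]
30 [ 583.71 -226.68] [-0.08 -0.27 -0.28 -0.29 -0.2  -0.1  -0.23 -0.07] in tool [ 0.57  0.88 -7.67]
31 [ 583.92 -226.14] [-0.18 -0.36 -0.37 -0.39 -0.3  -0.19 -0.33 -0.17] in tool [ 1.14  0.88 -8.67]
```

```bash
python3 -m crank '40 0 0 -0.02 0 0 0;40 0 0 -0.06 0 0 0;40 0 0 -0.1 0 0 0;40 0 0 -0.14 0 0 0;40 0 0 -0.16 0 0 0;40 0 0 -0.16 0 0 0;40 0 0 -0.16 0 0 0'; python3 - <<'E'
from h import *
plan([487.5,196.1,180])
E
```

```text
clock: 13.9
position: [581.7, -226.4, 181.1]
tcp_rot: [0.829, 0.56, 0.0, 0.001]
wrist_force: [-0.8, 0.7, -1.9]
width: 0.501
pos [ 581.7 -226.4  181.1] t 13.9 yaw -0.382 q [-0.49  0.1   1.68  0.    1.37 -0.11] w 0.501 F [-0.8  0.7 -1.9]
shift m [ 0.3568 -0.245   0.0006] turn [ 0.002  0.    -0.   ]
```

```bash
python3 -m crank '40 0.036 -0.0245 0 0 0 0;40 0.072 -0.049 0 0 0 0;40 0.107 -0.0735 0 0 0 0;40 0.143 -0.098 0 0 0 0;40 0.178 -0.1225 0 0 0 0;40 0.214 -0.147 0 0 0 0;40 0.25 -0.1715 0 0 0 0;40 0.286 -0.196 0 0 0 0;40 0.322 -0.2205 0 0 0 0;40 0.357 -0.245 0 0 0 0'; python3 - <<'E'
from h import *
plan([487.5,196.1,128])
E
```

```text
clock: 14.9
position: [485.2, 197.5, 177.1]
tcp_rot: [0.829, 0.56, -0.002, -0.0]
wrist_force: [-0.4, 0.6, -1.8]
width: 0.505
pos [485.2 197.5 177.1] t 14.9 yaw -0.382 q [ 0.25 -0.14  1.91 -0.    1.37  0.63] w 0.505 F [-0.4  0.6 -1.8]
shift m [-0.0003  0.0028  0.0491] turn [-0.003  0.003  0.   ]
```

```bash
python3 -m crank '40 0 0.0025 0.02 0 0 0;40 0 0.0025 0.02 0 0 0;40 0 0.0025 0.02 0 0 0;40 0 0.0025 0.02 0 0 0;40 0 0.0025 0.02 0 0 0'; python3 - <<'E'
from h import *
plan([487.5,196.1,128])
c=camera("wrist");save("w8",c["image"])
cs=[camera("scene"),camera("top")]
save("st8",np.hstack([cv2.resize(cs[0]["image"][182:282,396:496],(400,400),interpolation=2),cv2.resize(cs[1]["image"][290:390,130:230],(400,400),interpolation=2)]))
E
```

```text
clock: 15.4
position: [488.0, 195.8, 157.7]
tcp_rot: [0.829, 0.559, -0.002, -0.0]
wrist_force: [0.8, 0.3, -0.8]
width: 0.504
pos [488.  195.8 157.7] t 15.4 yaw -0.384 q [ 0.24 -0.11  1.92 -0.    1.33  0.62] w 0.504 F [ 0.8  0.3 -0.8]
shift m [ 0.0001 -0.0005  0.0297] turn [-0.002  0.003  0.   ]
```

View pics/w8.png

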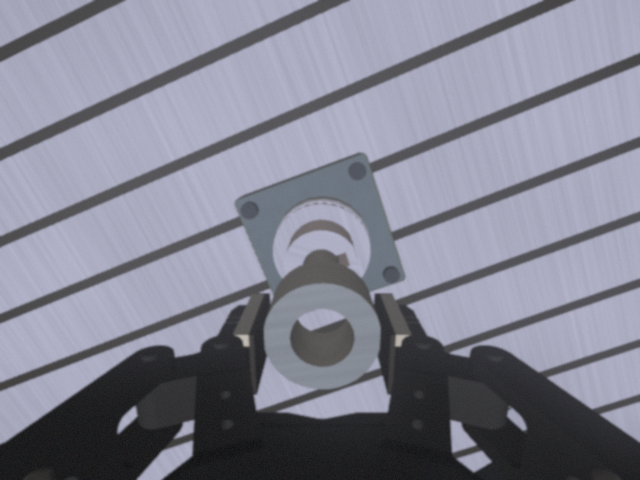

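View pics/st8.png

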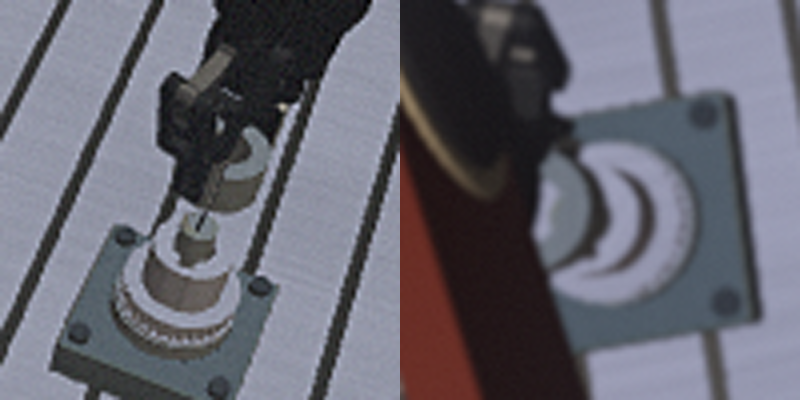

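The collar is held level over the shaft: wrist (322,335) with the pulley and stand directly behind it, and the scene crop shows it at (235,170) above the shaft end at (197,225). I descend gently.

```bash
python3 -m crank '40 0 -0.0004 0.015 -0.002 0.003 0;40 0 -0.0004 0.026 -0.002 0.003 0;40 0 -0.0004 0.026 -0.002 0.003 0;40 0 -0.0004 0.026 -0.002 0.003 0;40 0 -0.0004 0.031 -0.002 0.003 0;40 0 -0.0004 0.035 -0.002 0.003 0;40 0 -0.0004 0.038 -0.002 0.003 0;40 0 -0.0004 0.038 -0.002 0.003 0'; python3 - <<'E'
from h import *
plan([487.5,196.1,106])
E
```

```text
clock: 16.35
position: [487.1, 196.1, 119.2]
tcp_rot: [0.829, 0.559, -0.0, -0.0]
wrist_force: [-0.8, 0.5, -1.7]
width: 0.508
pos [487.1 196.1 119.2] t 16.35 yaw -0.383 q [ 0.24 -0.07  1.96  0.    1.26  0.62] w 0.508 F [-0.8  0.5 -1.7]
shift m [0.0002 0.0004 0.0132] turn [-0.001  0.     0.   ]
```

No contact force with the collar already about 6 mm over the shaft end. I continue to just above the pulley.

```bash
python3 -m crank '40 0 0.0004 0.004 0 0 0;40 0 0.0004 0.008 0 0 0;40 0 0.0004 0.011 0 0 0;40 0 0.0004 0.0125 0 0 0;40 0 0.0004 0.0135 0 0 0;40 0 0.0004 0.0140 0 0 0;40 0 0.0004 0.0140 0 0 0'; python3 - <<'E'
from h import *
plan([487.5,196.1,105])
E
```

```text
clock: 17.05
position: [487.6, 196.0, 105.4]
tcp_rot: [0.829, 0.559, 0.0, -0.0]
wrist_force: [0.7, -0.4, -0.1]
width: 0.506
pos [487.6 196.  105.4] t 17.05 yaw -0.383 q [ 0.24 -0.05  1.96  0.    1.23  0.62] w 0.506 F [ 0.7 -0.4 -0.1]
shift m [ 0.     -0.0002  0.0004] turn [-0. -0. -0.]
```

```bash
python3 -m crank '40 0 0 0.001 0 0 0;40 0 0 0.002 0 0 0;40 0 0 0.002 0 0 0;40 0 0 0.002 0 0 0'
```

```text
clock: 17.45
position: [488.1, 196.2, 105.3]
tcp_rot: [0.829, 0.56, 0.0, -0.0]
wrist_force: [-4.5, -1.6, 8.4]
width: 0.505
```

Contact with the pulley at TCP z 105.3, as predicted for a seated collar. I release and retreat.

```bash
python3 -m crank '50 0 0 -0.0005 0 0 0;60 0 0 -0.0005 0 0 0;70 0 0 0 0 0 0;85 0 0 0 0 0 0;100 0 0 0 0 0 0;100 0 0 0 0 0 0;100 0 0 0 0 0 0'; python3 -m crank '100 0 0 -0.02 0 0 0;100 0 0 -0.05 0 0 0;100 0 0 -0.09 0 0 0;100 0 0 -0.12 0 0 0;100 0 0 -0.12 0 0 0;100 0 0 -0.12 0 0 0;100 0 0 -0.12 0 0 0'; python3 - <<'E'
from h import *
np.set_printoptions(suppress=True,precision=1)
c=camera("wrist");cs=[camera("scene"),camera("top")]
save("w9",c["image"],(220,160,420,310),4)
save("st9",np.hstack([cv2.resize(cs[0]["image"][202:302,386:486],(400,400),interpolation=2),cv2.resize(cs[1]["image"][290:390,130:230],(400,400),interpolation=2)]))
save("s9",cs[0]["image"])
for z in (106,112):print(z,proj(c,[487.7,196.2,z]))
plan([487.5,196.1,105])
E
```

```text
clock: 18.15
position: [488.1, 196.1, 105.2]
tcp_rot: [0.829, 0.56, 0.0, -0.0]
wrist_force: [0.5, 0.4, 0.0]
width: 1.0
clock: 18.85
position: [487.2, 195.9, 223.5]
tcp_rot: [0.829, 0.56, -0.001, -0.0]
wrist_force: [-0.7, 0.2, -0.7]
width: 0.998
106 [321.8 246.3]
112 [321.8 248.7]
pos [487.2 195.9 223.3] t 19.0 yaw -0.383 q [ 0.2 -0.2  1.9  0.   1.4  0.6] w 0.997 F [-0.3 -0.2 -0.1]
shift m [0.  0.  0.1] turn [-0.  0.  0.]
```

View pics/w9.png

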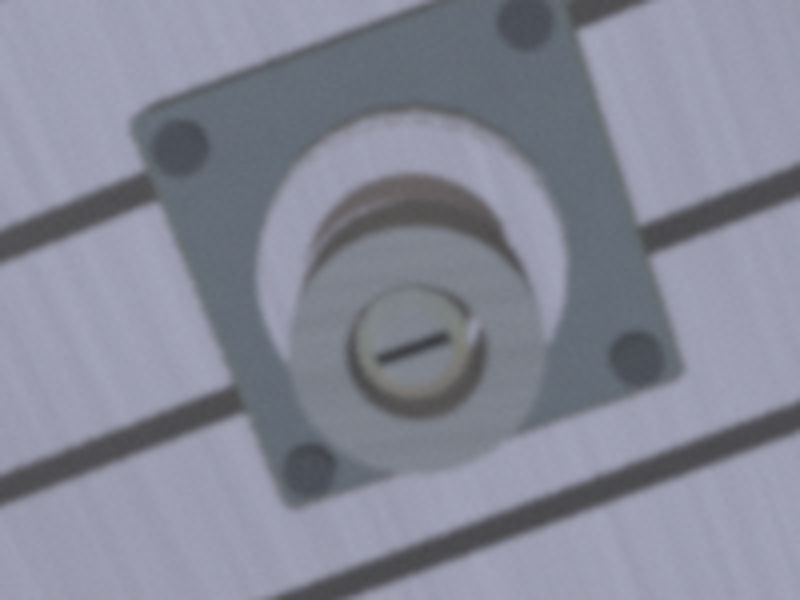

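View pics/st9.png

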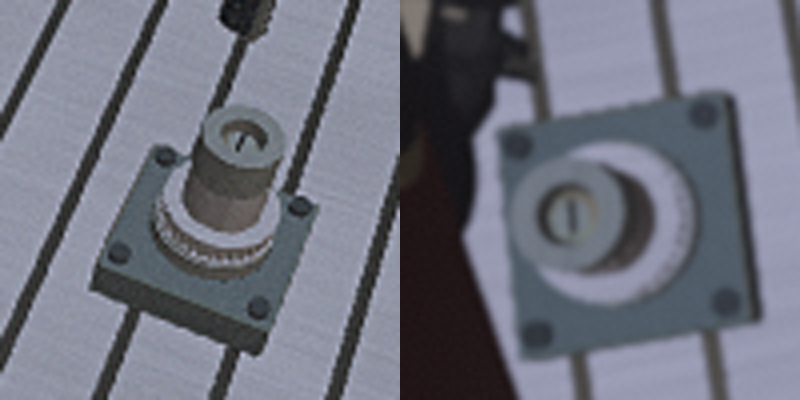

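View pics/s9.png

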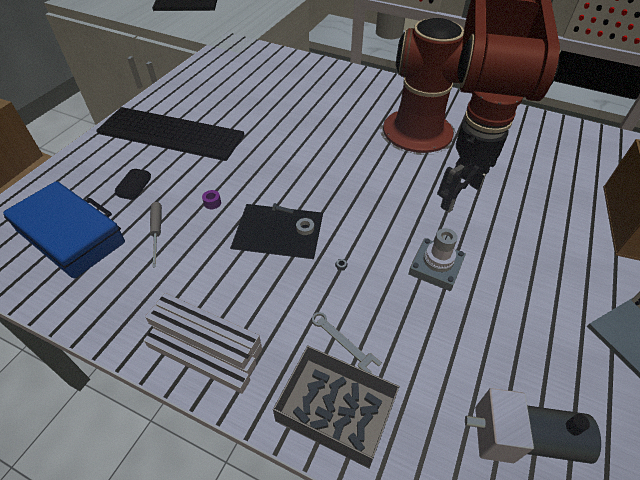

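The collar lies flat on the boss, with the shaft end showing just below its rim: wrist crop (415,348), scene crop (240,135). The short collar (305,226), bolt, nut (341,264) and wrench are where they were, and the gripper is open and clear. I hand in.

```bash
python3 -c "
from plant import ctrl
print(ctrl.sign_off(),ctrl.read_state()['clock'])"
```

```text
the job is handed in; nothing more can be done
the job is handed in; nothing more can be done
```

The pulley is home on the seat and the taller collar lies flat on it. I handed the job in at about 19 s, with the gripper open and clear.

- **Pulley:** I gripped the boss, turned it about 1.6 rad, and it slid down about 15.6 mm with little force. Afterwards its keyways were parallel to the shaft-end line. Its top measured z ≈ 87.5 mm against 86 nominal, which is within camera accuracy.
- **Collar:** I told the taller collar from the shorter one by the size of their outlines (tops at z = 29 and 17 mm). It met the pulley at the expected height with about 8 N. The last pictures show it level round the shaft, with the shaft end just inside its bore.
- **Other parts:** The short collar, bolt, nut, wrench and purple ring look unmoved in the last scene picture.
- **Disagreements:** Early network marks put the stand and the collar up to about 8 mm away from the close wrist views, so I used the wrist views. After the pulley was seated, one network mark of the shaft end was still about 5 mm off, and I ignored it.

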